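# Blow off the tackle tray and lift it level

## Task

Give the green tackle tray a burst from the bench air gun: squeeze the gun's red trigger fully in towards its handle, then let it spring right back out, with the tray still standing on the table. Then lift the tray by its wooden handle, keeping it level and its spool and lure inside, and finish the program while still holding it level and still in the air, at least 10 cm clear of the table. Leave the other things on the table undisturbed.

Things in the scene. Friction and masses are not known exactly. Their poses are not given: they have to be found in the camera images.
- air_gun: Blue air gun lying flat on its side in a fixed cradle, its axis at z = 55 mm. Origin: table height, below the handle's root. Round handle, 26 mm diameter, along -x from x = -2 to -107 mm at y = 0 (brass inlet on to -133), free below. Barrel at x = 12 mm; nozzle points to -y, tip at y = -149 mm. Saddles at y = 35 and -75 mm, 76 mm tall; cradle plate x = -23 to 47, 8 mm thick.
- trigger (a joint): Red trigger lever, sprung hinge with a vertical axis at x = -6, y = -32.5 mm in the gun's frame. 0 rad = out (at rest), 0.24 rad = squeezed fully to its stop; it springs back by itself. At the pad point it takes about 2 N to start and about 7 N to reach the stop.
- trigger_pad (a point): Point on the outer (gun -y) face of the red trigger, 54 mm from its hinge, moving with it; at rest at x = -60, y = -36, z = 55 mm in the gun's frame. The lever lies parallel to the handle when out and ends at x = -72 mm; 7 mm thick, 20 mm tall (z = 45 to 65 mm). Squeezed fully, this point has moved about 13 mm towards the handle (+y).
- grip_mid (a point): Point on the handle's centre line abreast of the trigger pad (x = -60, y = 0, z = 55 mm in the gun's frame). From the handle's back (gun y = +13 mm) to the trigger's outer face is 49 mm at rest and about 36 mm squeezed: one gripper from above, closing along the gun's y, spans both.
- tray: Green open tray, 124 mm (x) by 196 mm (y), walls 34 mm high and 5 mm thick, floor 5 mm, with a light wooden carrying handle across its middle along x that divides it into two compartments at +y and -y. About 0.3 kg (varies). Origin: centre of its underside; z up.
- handle (a point): Centre of the tray's wooden hand bar, 94 mm above the tray's underside. The bar runs along the tray's x, 114 mm long, 14 mm thick (along the tray's y) and 24 mm tall (82 to 106 mm above the underside); below it is an open hand slot down to 50 mm.
- spool: Black spool of grey line, 61 mm diameter, 20 mm high, about 60 g, lying loose in one compartment of the tray (either one). Origin: centre of its underside.
- lure: Green and pink soft lure, 80 x 15 x 12 mm, lying loose in the other compartment of the tray. Origin: centre of its underside, x along its length.
- masking_tape: Roll of masking tape lying flat, 126 mm diameter, 24 mm high; leave alone. Origin: centre of its underside.
- white_tub: Empty white plastic tub, 126 mm diameter, 78 mm high; leave alone. Origin: centre of its underside.
- screwdriver: Screwdriver with amber handle, 190 mm long along its x, 25 mm thick; leave alone. Origin: middle of its underside.
- marker: White marker pen with a red cap, 135 mm long along its y, 16 mm thick; leave alone. Origin: middle of its underside.
- regulator: Fixed air filter-regulator on a steel foot 70 x 80 mm, with round gauge and black knob, 150 mm high, at the back of the table; keep clear of it. Origin: centre of its underside.
Things that resemble listed ones, but are neither listed nor needed, are in the scene too. There is more than one size of the lure; the job needs the smaller.

How it is judged:
By the outcome, as a careful person would: the job done as asked, in the order asked, and still so for the second after the job is handed in, while the arm keeps its last pose, push and grip.
It also fails if it takes over 56 s, if anything falls off the work surface, if the arm or the gripper's body presses on something with over 40 N, if the wrist force passes 120 N, or if a joint passes its speed limit or range.

## Robot

A 7-joint arm with a two-finger parallel gripper is mounted at the origin on the work surface; the furniture and walls round the work are solid. World frame = base frame: x ahead of the robot, y to its left, z up, the work surface at z = 0. Lengths are in m, angles in rad, forces in N, time in s.
With the tool pointing down it reaches from about 0.4 to 0.85 m from the base axis. Payload 4.5 kg.
Tool frame: the origin (TCP) lies midway between the tips of the shut fingers; the grasp point (between the pads) lies 19 mm behind it (r.grip_point_offset is the distance from the TCP to the grasp point, in m); z points along the fingers, y is the line along which they close (so a half turn about z gives the same grasp; the last joint's range is limited). The gripper opens to 88 mm and grips with 3 to 60 N. Pads are 18 mm wide; open, the fingers measure 123 mm over their backs; the gripper's body (75 mm by 187 mm) begins 45 mm behind the grasp point.
Start: joints at [-1.103, 0.689, -0.195, 1.565, 0.157, 0.902, -0.215], TCP at [0.263, 0.567, 0.239] pointing down, gripper open.
Joint ranges: [-3.01, 3.01], [-0.46, 2.08], [-1.47, 1.51], [0.13, 2.56], [-1, 4.14], [0.04, 2.09], [-2.66, 2.66]. Speed limits (rad/s): [2.57, 2.57, 3.14, 3.14, 3.14, 3.14, 3.14].

## Interface

Orientations are given as a unit quaternion [x, y, z, w].
In Python, from plant import r, optics gives the robot as it stands.
- The arm moves only by the shell command python3 -m pendant 'ROWS' [OPENING] [FORCE]. ROWS is JSON, a list of rows, each a list of 6 numbers: the shift along the tool's x, y, z as a fraction of full scale, then the turn, a rotation vector about the tool's x, y, z as a fraction of full scale. A call has 1 to 5 rows; each row shifts and turns the commanded pose from where the row before left it, along the tool's axes as they then stand; what a row does not reach is not made up. Full scale, the value 1, is 0.025 m for a shift and pi rad for a turn. A row lasts 1/12 s, in which the tool goes at most 41.7 mm and 7.16 degrees, less where a joint would pass 70% of its speed; a pose out of reach is approached as far as the arm can. A call with a number of a shift or a turn outside -1 to 1 is refused whole. A call with a gripper value outside its range is refused whole. OPENING is the opening, from -1 (shut) to 1 (fully open), set as the call begins (- or left out, the last holds). The fingers move at their own pace and stop on an object; FORCE is the grip in N (left out, the last holds). Time passes only in rows, so rows that do not move let the fingers close. It gives the time, the measured TCP pose, the force, the opening and the grip force at its end, in the units of the state.
- r.get_state(): the state, without advancing time (a new reading comes with each control period).
- optics.snapshot(name): name is "scene" or "top" or "wrist"; returns (picture, depth): 400x640x3 uint8, blue, green, red; 400x640 float32, m along the optical axis (not along the pixel's ray), 0 where there is no reading.
- optics.calibration(name): a dict with "vfov" (degrees; the focal length in pixels is half the picture's height over the tangent of half this angle, whatever the lens; pixels are square), "cx", "cy" (the principal point, pixels), "cam_to_world" (4x4, takes a point from camera to world coordinates); the wrist camera has in their place "tool_from_camera" (4x4, takes a point from camera to tool coordinates, whose origin is the TCP and whose axes are the flange's). Camera axes: x right, y up, looking along -z (the intrinsics and any distortion apply to the point x, -y, -z); pixel columns grow to the right and rows downward; lengths in m; the calibration is good to about 2 mm. A picture is of the moment at which its call begins: read the wrist's pose just before it. calibration takes no time and is no camera call.
- r.finish_job(): hands the job in; it is judged then, once.
The state is a dict: "clock": time; "q": joint angles; "qd": joint speeds; "joint_torque": joint torques, N m; "tool_pos": TCP position; "eef_rot": TCP orientation; "contact_force": force on the tool from outside, world axes, zero at the start; "moment": the same for the moment, N m; "opening": opening from 0.0 (shut) to 1.0 (fully open); "finger_force": force on a finger pad.
Only numpy, scipy, OpenCV 4.12 (cv2) and the standard library are available. Lean on these libraries where they do the work, as an engineer would, in place of code of your own. Each camera call takes 0.05 s, during which the arm holds its last target. There are 200 camera calls.

## Working session

There is one attempt and no reset: what is moved stays moved. The work goes in short steps, Python scripts to look and compute and a shell command to move; the robot and the scene stay as the last step left them, time stands still between calls to the robot, and variables do not carry over. Pictures are saved under pics/ and viewed, at most 10 in all, crops included, and the job is handed in when it is done.

```bash
ls; mkdir -p pics; cat > h.py <<'E'
import numpy as np, cv2
from plant import r, optics
def snap(n):
    s=r.get_state(); p,d=optics.snapshot(n); return p,d,optics.calibration(n),s
E
python3 - <<'E'
from h import *
for n in("scene","top"):
    p,d,c,s=snap(n); cv2.imwrite(f"pics/{n}1.png",p); np.savez(f"{n}1.npz",p=p,d=d); print(n,c)
print(optics.calibration("wrist")); print(s, r.grip_point_offset)
E
```

```text
pics
scene {'vfov': 46.51464094399581, 'cx': 319.0300921190237, 'cy': 196.41529014910137, 'cam_to_world': array([[ 0.63463633,  0.42362482, -0.64635806, -0.29198488],
       [-0.77280047,  0.35222916, -0.52793375, -0.67916963],
       [ 0.00402031,  0.83455175,  0.55091488,  0.72433273],
       [ 0.        ,  0.        ,  0.        ,  1.        ]])}
top {'vfov': 54.58379863778239, 'cx': 319.7864569136674, 'cy': 198.6088988879971, 'cam_to_world': array([[-0.00775407,  0.99097093, -0.13385253,  0.33301367],
       [-0.99978348, -0.00509801,  0.02017452, -0.06632896],
       [ 0.01930998,  0.13397998,  0.99079589,  1.00212879],
       [ 0.        ,  0.        ,  0.        ,  1.        ]])}
{'vfov': 71.341441342709, 'cx': 319.31448769388845, 'cy': 199.79871225792027, 'tool_from_camera': array([[-2.64578611e-04,  9.55460757e-01,  2.95118066e-01,
         7.64203926e-02],
       [ 9.99999943e-01,  1.90890128e-04,  2.78500639e-04,
        -4.51951214e-04],
       [ 2.09761306e-04,  2.95118122e-01, -9.55460753e-01,
        -1.46696955e-01],
       [ 0.00000000e+00,  0.00000000e+00,  0.00000000e+00,
         1.00000000e+00]])}
{'clock': 0.05, 'q': array([-1.10321992,  0.68996935, -0.19451446,  1.5663485 ,  0.1573267 ,
        0.90252388, -0.21506539]), 'qd': array([-0.00033766, -0.00169242, -0.00144591, -0.00239951,  0.0029494 ,
        0.00122077, -0.00024692]), 'joint_torque': array([-3.14277429e-03, -5.28999424e+01, -1.27335649e+00, -1.54027945e+01,
       -5.26728400e-02,  1.54128782e-03,  4.43689783e-05]), 'tool_pos': array([0.26247089, 0.56650852, 0.23791801]), 'eef_rot': array([ 2.15125037e-01,  9.76586074e-01, -9.19286125e-04, -1.20413848e-04]), 'contact_force': array([ 0.58606189,  0.41994261, -0.0392516 ]), 'moment': array([ 0.0410432 , -0.00349694,  0.00209779]), 'finger_force': 0.0, 'opening': 0.9990006301870168} 0.0187
```

View pics/scene1.png

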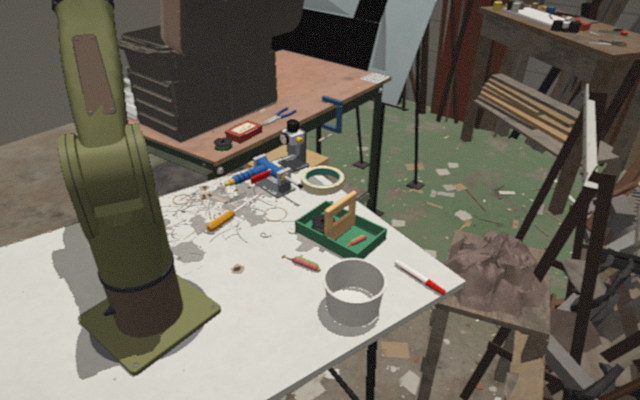

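View pics/top1.png

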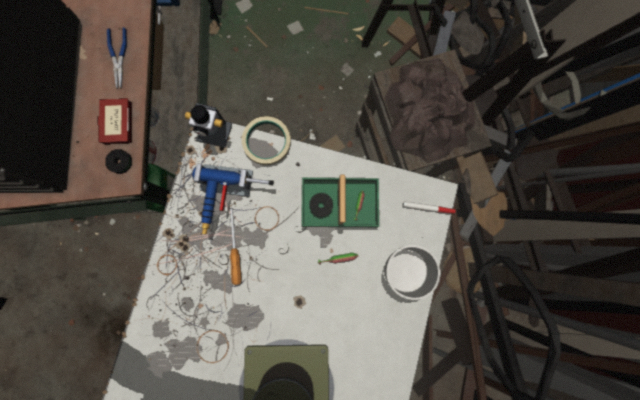

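The top view shows the gun at (215,190) with its red trigger at (224,195). The green tray is at (340,202), with its wooden bar at x≈342, the spool at (321,206) and the small lure at (360,207).
Possible mix-ups:
- **Trigger:** the red box (114,120) and the red marker cap (447,210).
- **Lure:** the big one loose on the table (340,258). The small one in the tray is the right one.
- **Tray bar:** the tape roll (267,140) and the screwdriver (236,265).

I'm choosing the trigger at (224,195) and the bar at (342,200).

```bash
cat >> h.py <<'E'
def fl(c,p): return p.shape[0]/2/np.tan(np.radians(c["vfov"])/2)
def cloud(p,d,c,s=None):
    f=fl(c,p); v,u=np.mgrid[:p.shape[0],:p.shape[1]]
    P=np.stack([(u-c["cx"])/f*d,-(v-c["cy"])/f*d,-d],-1)
    return P@pose(c,s)[:3,:3].T+pose(c,s)[:3,3]
def pose(c,s):
    if "cam_to_world" in c: return c["cam_to_world"]
    from scipy.spatial.transform import Rotation as R
    T=np.eye(4); T[:3,:3]=R.from_quat(s["eef_rot"]).as_matrix(); T[:3,3]=s["tool_pos"]
    return T@c["tool_from_camera"]
def plane(uv,z,p,c,s=None):
    uv=np.asarray(uv,float); f=fl(c,p); T=pose(c,s)
    D=np.stack([(uv[:,0]-c["cx"])/f,-(uv[:,1]-c["cy"])/f,-np.ones(len(uv))],-1)@T[:3,:3].T
    return T[:3,3]+D*((z-T[2,3])/D[:,2])[:,None]
def mask(p,lo,hi,roi):
    h=cv2.cvtColor(p,cv2.COLOR_BGR2HSV); m=cv2.inRange(h,np.array(lo),np.array(hi))
    k=np.zeros_like(m); x0,y0,x1,y1=roi; k[y0:y1,x0:x1]=255; return m&k
def rect(m,z,p,c,s=None):
    v,u=np.nonzero(m); X=plane(np.c_[u,v],z,p,c,s)[:,:2]
    return len(X),cv2.minAreaRect((X*1000).astype(np.float32)),X
E
python3 - <<'E'
from h import *
z=np.load("top1.npz"); p,d=z["p"],z["d"]; c=optics.calibration("top"); W=cloud(p,d,c)
np.set_printoptions(precision=4,suppress=True)
def show(n,lo,hi,roi,zz):
    m=mask(p,lo,hi,roi); k,rc,X=rect(m,zz,p,c); print(n,k,rc,"z pct",np.percentile(W[m>0][:,2],[10,50,90]))
show("trigger",(0,150,60),(8,255,255),(205,175,235,220),.065) 
show("trigger2",(170,120,60),(180,255,255),(205,175,235,220),.065) 
show("blue",(100,120,50),(125,255,255),(185,155,285,245),.068)
show("bluehandle",(100,120,50),(125,255,255),(195,192,220,225),.06)
show("bar",(10,60,120),(25,220,255),(330,170,352,226),.106)
show("green",(55,80,40),(90,255,255),(295,170,385,235),.034)
show("drv",(8,150,80),(25,255,255),(225,240,245,290),.02)
for n,u,v in(("bench",100,180),("toolbox",40,100),("reg",205,115),("reg2",215,135),("tub",438,265)): print(n,W[v,u])
cv2.imwrite("pics/crop1.png",cv2.resize(p[110:300,170:400],None,fx=3.4,fy=3.1,interpolation=cv2.INTER_CUBIC))
E
```

```text
trigger 78 ((463.7776184082031, 150.479248046875), (8.748196601867676, 57.647361755371094), 81.52047729492188) z pct [0.0576 0.0644 0.0669]
trigger2 1 ((474.57421875, 145.1600799560547), (0.0, 0.0), 0.0) z pct [0.0568 0.0568 0.0568]
blue 838 ((477.50933837890625, 157.99362182617188), (133.6369171142578, 108.44091033935547), 12.548171997070312) z pct [0.0628 0.068  0.0722]
bluehandle 269 ((442.30084228515625, 187.00677490234375), (22.741416931152344, 74.98100280761719), 82.26947021484375) z pct [0.0621 0.0669 0.0693]
bar 258 ((456.8423767089844, -137.73147583007812), (11.77971076965332, 110.92540740966797), 89.15478515625) z pct [0.1025 0.1061 0.108 ]
green 2088 ((455.48876953125, -137.5718994140625), (188.07655334472656, 117.0753402709961), 89.62937927246094) z pct [0.0034 0.0058 0.0116]
drv 244 ((297.6374816894531, 125.66504669189453), (83.74114990234375, 18.57400131225586), 4.334285259246826) z pct [0.0192 0.0228 0.0256]
bench [0.5161 0.472  0.0217]
toolbox [0.68   0.5541 0.142 ]
reg [0.6421 0.1764 0.1473]
reg2 [0.6376 0.1879 0.0086]
tub [ 0.2981 -0.3625  0.0814]
```

View pics/crop1.png

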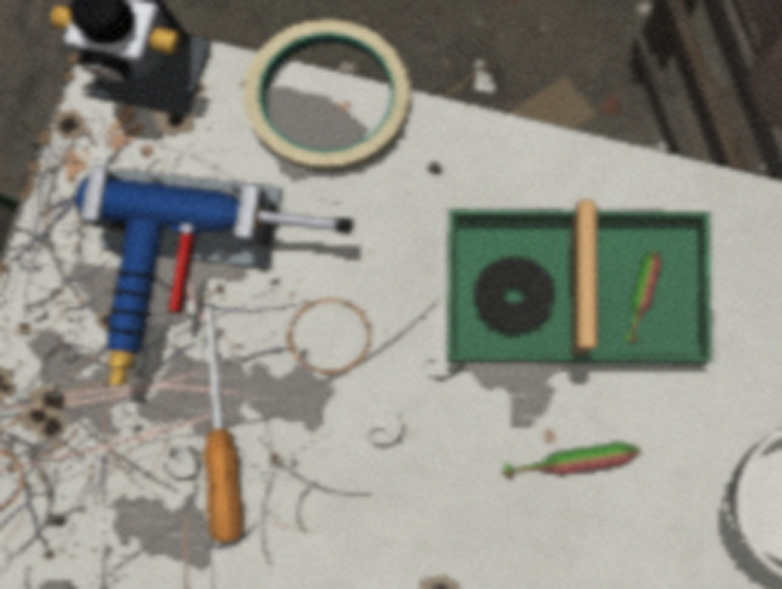

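The crop confirms it: the gun's trigger is at crop (182,272), and the tray has the black spool and the small lure inside. The larger lure lies loose on the table.

The gun yaw is about -8°, and the squeeze centre is at about (0.451, 0.180). Moving now.

```bash
python3 -m pendant '[[0,0,0,0,0,-0.031],[0,0,0,0,0,-0.031],[0,0,0,0,0,-0.031],[-0.3,-0.5,0,0,0,0],[-0.64,-0.95,0,0,0,0]]' 1 20
python3 -m pendant '[[-0.64,-0.95,0,0,0,0],[-0.64,-0.95,0,0,0,0],[-0.64,-0.95,0,0,0,0],[-0.64,-0.95,0,0,0,0],[-0.64,-0.95,0,0,0,0]]'
python3 -m pendant '[[-0.64,-0.95,0,0,0,0],[-0.64,-0.95,0,0,0,0],[-0.64,-0.95,0,0,0,0],[-0.64,-0.95,0,0,0,0],[-0.3,-0.5,0,0,0,0]]'
```

```text
clock: 0.52
tool_pos: [0.278, 0.5305, 0.2383]
eef_rot: [0.068, 0.998, 0.001, -0.001]
contact_force: [0.0, 0.5, -0.4]
opening: 0.999
finger_force: 0.0
clock: 0.93
tool_pos: [0.3436, 0.3975, 0.2385]
eef_rot: [0.071, 0.998, -0.0, -0.0]
contact_force: [0.5, 0.7, -0.3]
opening: 0.999
finger_force: 0.0
clock: 1.35
tool_pos: [0.4003, 0.2784, 0.2383]
eef_rot: [0.073, 0.997, -0.002, 0.0]
contact_force: [-0.1, -0.7, -0.5]
opening: 1.003
finger_force: 0.0
```

```bash
python3 -m pendant '[[-0.64,-0.9,0,0,0,0],[-0.64,-0.9,0,0,0,0],[-0.64,-0.9,0,0,0,0],[-0.6,-0.85,0,0,0,0],[0,0,0,0,0,0]]'
python3 -m pendant '[[0,0,0,0,0,0],[0,0,0,0,0,0]]'
python3 - <<'E'
from h import *
p,d,c,s=snap("wrist"); cv2.imwrite("pics/w1.png",p); np.savez("w1.npz",p=p,d=d)
W=cloud(p,d,c,s); print(s["tool_pos"],s["eef_rot"])
for n,lo,hi,z in(("trig",(0,140,50),(8,255,255),.065),("blue",(100,110,40),(125,255,255),.06)):
    m=mask(p,lo,hi,(0,0,640,400)); k,rc,X=rect(m,z,p,c,s); v,u=np.nonzero(m)
    print(n,k,rc,(u.min(),v.min(),u.max(),v.max()),np.percentile(W[m>0][:,2],[10,50,90]))
E
```

```text
clock: 1.77
tool_pos: [0.4509, 0.1796, 0.2382]
eef_rot: [0.075, 0.997, -0.002, 0.0]
contact_force: [0.4, 0.4, -0.1]
opening: 0.998
finger_force: 0.0
clock: 1.93
tool_pos: [0.4483, 0.1865, 0.2386]
eef_rot: [0.07, 0.998, 0.0, -0.0]
contact_force: [0.3, 1.1, -0.3]
opening: 0.999
finger_force: 0.0
[0.44830495 0.18654272 0.23861749] [ 7.04711667e-02  9.97513708e-01  3.68076703e-04 -2.87043378e-04]
trig 335 ((459.3550720214844, 160.42300415039062), (610.726318359375, 71.86772918701172), 65.47129821777344) (np.int64(32), np.int64(95), np.int64(529), np.int64(263)) [0.02953285 0.06498534 0.06600524]
blue 3533 ((466.7020263671875, 173.15878295898438), (120.32302856445312, 133.7078094482422), 82.81188201904297) (np.int64(265), np.int64(141), np.int64(359), np.int64(247)) [0.06250192 0.06770858 0.07183498]
```

View pics/w1.png

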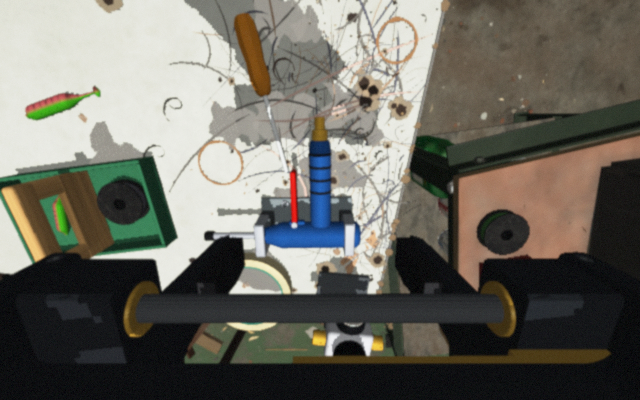

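The wrist view shows the trigger at columns 290–297, rows 170–223. The handle is at column 320, rows 140–222. I'll measure these within tight regions.

```bash
python3 - <<'E'
from h import *
z=np.load("w1.npz"); p,d=z["p"],z["d"]; c=optics.calibration("wrist"); s=r.get_state()
s["tool_pos"]=np.array([0.44830495,0.18654272,0.23861749]);s["eef_rot"]=np.array([7.04711667e-02,9.97513708e-01,3.68e-04,-2.87e-04])
from scipy.spatial.transform import Rotation as R
W=cloud(p,d,c,s)
a=None
for n,lo,hi,z,roi in(("trig",(0,140,50),(8,255,255),.065,(280,160,305,226)),("handle",(100,110,40),(125,255,255),.060,(300,135,340,215))):
    m=mask(p,lo,hi,roi); k,rc,X=rect(m,z,p,c,s)
    vx,vy,x0,y0=cv2.fitLine(X.astype(np.float32),cv2.DIST_L2,0,.01,.01).ravel()
    print(n,k,rc,"yaw",np.degrees(np.arctan(vy/vx)),x0,y0, np.percentile(W[m>0][:,2],50))
print("tooly",R.from_quat(s["eef_rot"]).as_matrix()[:,1], r.get_state()["tool_pos"])
E
```

```text
trig 305 ((461.4993896484375, 153.20913696289062), (7.716251373291016, 63.66261672973633), 81.56212615966797) yaw -7.8996778 0.46231613 0.15284461 0.0650635987794917
handle 1430 ((446.12274169921875, 187.35275268554688), (24.828340530395508, 89.03990936279297), 81.88787841796875) yaw -7.4749894 0.44619516 0.18701372 0.06683653520253241
tooly [1.40592121e-01 9.90067358e-01 6.93719639e-04] [0.44808688 0.18709651 0.23867526]
```

```bash
python3 -m pendant '[[0,-0.2,0.6,0,0,0],[0,0,0.9,0,0,0],[0,0,0.9,0,0,0],[0,0,0.9,0,0,0],[0,0,0.5,0,0,0]]'
python3 -m pendant '[[0,0,0,0,0,0],[0,0,0,0,0,0]]'
```

```text
clock: 2.4
tool_pos: [0.4465, 0.1822, 0.1419]
eef_rot: [0.069, 0.998, -0.0, -0.001]
contact_force: [0.1, -0.4, 0.3]
opening: 0.998
finger_force: 0.0
clock: 2.57
tool_pos: [0.4472, 0.1821, 0.1435]
eef_rot: [0.07, 0.998, 0.0, -0.001]
contact_force: [-0.3, -0.6, 0.8]
opening: 0.998
finger_force: 0.0
```

```bash
python3 -m pendant '[[0,0,0.9,0,0,0],[0,0,0.9,0,0,0],[0,0,0.9,0,0,0],[0,0,0.8,0,0,0],[0,0,0.7,0,0,0]]'
python3 -m pendant '[[0,0,0,0,0,0],[0,0,0,0,0,0],[0,0,0,0,0,0]]'
```

```text
clock: 2.98
tool_pos: [0.4487, 0.1822, 0.0388]
eef_rot: [0.07, 0.998, 0.001, 0.001]
contact_force: [-0.2, 0.5, 0.1]
opening: 1.0
finger_force: 0.0
clock: 3.23
tool_pos: [0.4487, 0.1816, 0.04]
eef_rot: [0.071, 0.998, 0.001, 0.001]
contact_force: [0.3, 0.4, 0.1]
opening: 1.001
finger_force: 0.0
```

```bash
Z='python3 -m pendant'; python3 -m pendant '[[0,0,0,0,0,0],[0,0,0,0,0,0],[0,0,0,0,0,0],[0,0,0,0,0,0],[0,0,0,0,0,0]]' -1 20
python3 -m pendant '[[0,0,0,0,0,0],[0,0,0,0,0,0],[0,0,0,0,0,0],[0,0,0,0,0,0],[0,0,0,0,0,0]]'
```

```text
clock: 3.65
tool_pos: [0.4481, 0.1806, 0.039]
eef_rot: [0.071, 0.997, -0.0, 0.0]
contact_force: [0.5, -2.3, 1.1]
opening: 0.645
finger_force: 1.4
clock: 4.07
tool_pos: [0.4483, 0.1816, 0.0387]
eef_rot: [0.07, 0.998, 0.001, 0.0]
contact_force: [-0.0, -0.5, 2.0]
opening: 0.419
finger_force: 19.1
```

```bash
python3 -m pendant '[[0,0,0,0,0,0],[0,0,0,0,0,0],[0,0,0,0,0,0],[0,0,0,0,0,0],[0,0,0,0,0,0]]' -1 35
python3 - <<'E'
from h import *
p,d,c,s=snap("wrist"); print(s["opening"],s["finger_force"]);cv2.imwrite("pics/w2.png",cv2.resize(p[40:280,160:480],None,fx=2.4,fy=2.4))
E
```

```text
clock: 4.48
tool_pos: [0.4484, 0.1817, 0.0387]
eef_rot: [0.07, 0.998, 0.001, 0.0]
contact_force: [1.0, 3.2, 0.4]
opening: 0.408
finger_force: 33.5
0.4076719023361202 33.5427737608552
```

View pics/w2.png

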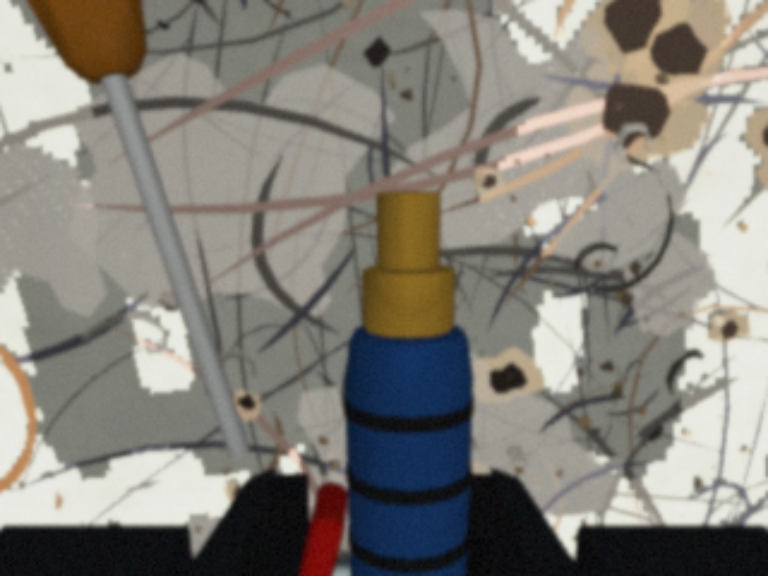

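The trigger (crop (325,500)) is tilted in toward the handle and held on both sides. The opening is 35.9 mm, so it is fully squeezed. Releasing now.

```bash
python3 -m pendant '[[0,0,0,0,0,0],[0,0,0,0,0,0],[0,0,0,0,0,0],[0,0,0,0,0,0],[0,0,0,0,0,0]]' 1 20
python3 -m pendant '[[0,0,0,0,0,0],[0,0,0,0,0,0],[0,0,0,0,0,0],[0,0,0,0,0,0],[0,0,0,0,0,0]]'
python3 -m pendant '[[0,0,-0.4,0,0,0],[0,0,-0.8,0,0,0],[0,0,-0.9,0,0,0],[0,0,-0.9,0,0,0],[0,0,-0.9,0,0,0]]'
python3 -m pendant '[[0,0,-0.9,0,0,0],[0,0,-0.9,0,0,0],[0,0,-0.9,0,0,0],[0,0,-0.9,0,0,0],[0,0,-0.5,0,0,0]]'
python3 -m pendant '[[0,0,0,0,0,0],[0,0,0,0,0,0],[0,0,0,0,0,0]]'
python3 - <<'E'
from h import *
p,d,c,s=snap("wrist"); W=cloud(p,d,c,s); print(s["tool_pos"])
for n,lo,hi,z,roi in(("trig",(0,140,50),(8,255,255),.065,(270,150,310,226)),("handle",(100,110,40),(125,255,255),.060,(300,125,345,215))):
    m=mask(p,lo,hi,roi); k,rc,X=rect(m,z,p,c,s); print(n,k,rc)
p,d,c,s=snap("top"); W=cloud(p,d,c,s)
for n,lo,hi,z,roi in(("bar",(10,60,120),(25,220,255),.106,(330,170,352,226)),("green",(55,80,40),(90,255,255),.034,(295,170,385,235))):
    m=mask(p,lo,hi,roi); k,rc,X=rect(m,z,p,c); print(n,k,rc)
p,d,c,s=snap("scene"); cv2.imwrite("pics/s2.png",p)
E
```

```text
clock: 4.95
tool_pos: [0.4478, 0.1815, 0.0386]
eef_rot: [0.071, 0.998, 0.001, -0.0]
contact_force: [0.4, -0.1, -0.0]
opening: 0.761
finger_force: 0.0
clock: 5.37
tool_pos: [0.448, 0.1811, 0.0387]
eef_rot: [0.071, 0.998, 0.0, -0.0]
contact_force: [0.5, 0.1, 0.2]
opening: 0.999
finger_force: 0.0
clock: 5.78
tool_pos: [0.4477, 0.1807, 0.1372]
eef_rot: [0.071, 0.997, -0.0, -0.0]
contact_force: [0.4, -0.2, -0.4]
opening: 1.003
finger_force: 0.0
clock: 6.2
tool_pos: [0.4485, 0.1812, 0.241]
eef_rot: [0.071, 0.997, 0.001, 0.001]
contact_force: [-0.0, 0.5, 0.1]
opening: 1.005
finger_force: 0.0
clock: 6.45
tool_pos: [0.4474, 0.1804, 0.2378]
eef_rot: [0.071, 0.997, -0.0, -0.001]
contact_force: [-0.1, -0.2, -0.4]
opening: 0.994
finger_force: 0.0
[0.44743544 0.18041242 0.23782349]
trig 305 ((461.0994567871094, 152.9057159423828), (7.61027717590332, 63.48714065551758), 81.80962371826172)
handle 1423 ((446.2721862792969, 186.38638305664062), (24.54111671447754, 88.04656982421875), 82.81987762451172)
bar 271 ((454.5360107421875, -136.5364227294922), (14.134986877441406, 110.8767318725586), 89.17463684082031)
green 2044 ((454.1945495605469, -136.99896240234375), (187.8809051513672, 116.70093536376953), 88.94231414794922)
```

```bash
python3 -m pendant '[[0,0,0,0,0,-0.02],[0,0,0,0,0,-0.02],[0,-0.4,0,0,0,0],[-0.04,-0.9,0,0,0,0],[-0.04,-0.9,0,0,0,0]]'
python3 -m pendant '[[-0.04,-0.95,0,0,0,0],[-0.04,-0.95,0,0,0,0],[-0.04,-0.95,0,0,0,0],[-0.04,-0.95,0,0,0,0],[-0.04,-0.95,0,0,0,0]]'
python3 -m pendant '[[-0.04,-0.95,0,0,0,0],[-0.04,-0.95,0,0,0,0],[-0.04,-0.95,0,0,0,0],[-0.04,-0.7,0,0,0,0],[0,0,0,0,0,0]]'
python3 -m pendant '[[0,0,0,0,0,0],[0,0,0,0,0,0],[0,0,0,0,0,0]]'
python3 - <<'E'
from h import *
p,d,c,s=snap("wrist"); W=cloud(p,d,c,s); print(s["tool_pos"],s["eef_rot"])
cv2.imwrite("pics/w3.png",p)
m=((W[...,2]>.09)&(W[...,2]<.115)&(abs(W[...,0]-.455)<.1)&(abs(W[...,1]+.137)<.04)).astype(np.uint8); 
X=W[m>0]; print(len(X),cv2.minAreaRect((X[:,:2]*1000).astype(np.float32)),X[:,2].max(),np.percentile(X,[2,50,98],axis=0))
E
```

```text
clock: 7.02
tool_pos: [0.4487, 0.1252, 0.2381]
eef_rot: [0.008, 1.0, -0.0, -0.001]
contact_force: [1.0, -0.6, 0.3]
opening: 1.0
finger_force: 0.0
clock: 7.43
tool_pos: [0.4515, 0.005, 0.2382]
eef_rot: [0.009, 1.0, -0.0, -0.001]
contact_force: [-0.1, -0.2, 0.1]
opening: 1.001
finger_force: 0.0
clock: 7.85
tool_pos: [0.4537, -0.0868, 0.2379]
eef_rot: [0.012, 1.0, -0.001, -0.001]
contact_force: [0.2, 0.1, -0.0]
opening: 1.001
finger_force: 0.0
clock: 8.1
tool_pos: [0.4547, -0.0805, 0.2386]
eef_rot: [0.007, 1.0, 0.0, -0.0]
contact_force: [-0.2, 0.2, -0.0]
opening: 0.998
finger_force: 0.0
[ 0.45471879 -0.08045266  0.23862125] [ 7.14052117e-03  9.99974419e-01  4.04483961e-04 -9.99554073e-05]
1586 ((454.108642578125, -136.27012634277344), (14.353336334228516, 112.3663558959961), 89.22090911865234) 0.10831489855713533 [[ 0.39987499 -0.14273717  0.0923683 ]
 [ 0.44889049 -0.13468113  0.10589036]
 [ 0.50696265 -0.12895034  0.10777586]]
```

View pics/w3.png

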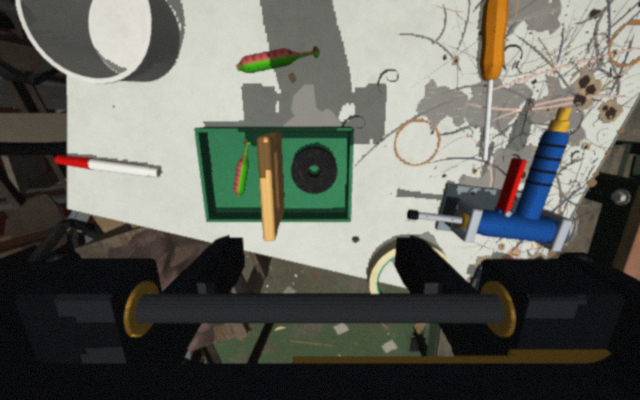

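The wrist view shows the tray with its bar at column 268 (rows 132–240), the spool at (315,168) and the small lure at (242,168). The trigger at (513,187) is back out. The bar centre is at (0.454, -0.136), and the tool yaw already matches.

```bash
python3 -m pendant '[[0,-0.7,0,0,0,0],[0,-0.8,0,0,0,0],[0,-0.73,0,0,0,0],[0,0,0,0,0,0],[0,0,0,0,0,0]]' 1 45
python3 -m pendant '[[0,0,0.5,0,0,0],[0,0,0.8,0,0,0],[0,0,0.8,0,0,0],[0,0,0.8,0,0,0],[0,0,0.6,0,0,0]]'
python3 -m pendant '[[0,0,0,0,0,0],[0,0,0,0,0,0],[0,0,0,0,0,0]]'
```

```text
clock: 8.57
tool_pos: [0.4539, -0.1371, 0.2386]
eef_rot: [0.008, 1.0, 0.0, -0.0]
contact_force: [0.3, -0.7, -0.1]
opening: 1.001
finger_force: 0.0
clock: 8.98
tool_pos: [0.4539, -0.1351, 0.1501]
eef_rot: [0.006, 1.0, 0.001, -0.0]
contact_force: [0.6, -0.6, 0.1]
opening: 1.002
finger_force: 0.0
clock: 9.23
tool_pos: [0.4546, -0.1364, 0.152]
eef_rot: [0.007, 1.0, 0.0, 0.001]
contact_force: [0.6, -0.1, -0.5]
opening: 1.002
finger_force: 0.0
```

Next I descend another 77 mm and close.

```bash
python3 -m pendant '[[0,0,0.6,0,0,0],[0,0,0.7,0,0,0],[0,0,0.7,0,0,0],[0,0,0.7,0,0,0],[0,0,0.35,0,0,0]]'
python3 -m pendant '[[0,0,0,0,0,0],[0,0,0,0,0,0],[0,0,0,0,0,0],[0,0,0,0,0,0],[0,0,0,0,0,0]]' -1 45
python3 -m pendant '[[0,0,0,0,0,0],[0,0,0,0,0,0],[0,0,0,0,0,0],[0,0,0,0,0,0],[0,0,0,0,0,0]]'
python3 -m pendant '[[0,0,0,0,0,0],[0,0,0,0,0,0],[0,0,0,0,0,0],[0,0,0,0,0,0],[0,0,0,0,0,0]]'
```

```text
clock: 9.65
tool_pos: [0.4545, -0.1371, 0.0746]
eef_rot: [0.008, 1.0, 0.0, 0.0]
contact_force: [0.2, 0.2, 0.5]
opening: 1.004
finger_force: 0.0
clock: 10.07
tool_pos: [0.4545, -0.1377, 0.0758]
eef_rot: [0.008, 1.0, -0.0, 0.001]
contact_force: [-0.2, 0.7, 0.0]
opening: 0.649
finger_force: 0.0
clock: 10.48
tool_pos: [0.454, -0.1375, 0.075]
eef_rot: [0.008, 1.0, 0.0, 0.0]
contact_force: [-0.5, 0.8, -0.5]
opening: 0.269
finger_force: 0.0
clock: 10.9
tool_pos: [0.454, -0.1371, 0.0749]
eef_rot: [0.008, 1.0, 0.0, 0.0]
contact_force: [0.8, 2.1, -0.3]
opening: 0.158
finger_force: 45.0
```

```bash
python3 -m pendant '[[0,0,-0.05,0,0,0],[0,0,-0.1,0,0,0],[0,0,-0.15,0,0,0],[0,0,-0.2,0,0,0],[0,0,-0.25,0,0,0]]' -1 45
python3 -m pendant '[[0,0,-0.3,0,0,0],[0,0,-0.3,0,0,0],[0,0,-0.3,0,0,0],[0,0,-0.3,0,0,0],[0,0,-0.3,0,0,0]]'
python3 -m pendant '[[0,0,-0.3,0,0,0],[0,0,-0.3,0,0,0],[0,0,-0.3,0,0,0],[0,0,-0.3,0,0,0],[0,0,-0.3,0,0,0]]'
python3 -m pendant '[[0,0,-0.3,0,0,0],[0,0,-0.3,0,0,0],[0,0,-0.3,0,0,0],[0,0,-0.3,0,0,0],[0,0,-0.3,0,0,0]]'
python3 -m pendant '[[0,0,-0.3,0,0,0],[0,0,-0.25,0,0,0],[0,0,-0.2,0,0,0],[0,0,-0.15,0,0,0],[0,0,-0.1,0,0,0]]'
python3 -m pendant '[[0,0,0,0,0,0],[0,0,0,0,0,0],[0,0,0,0,0,0],[0,0,0,0,0,0],[0,0,0,0,0,0]]'
python3 - <<'E'
from h import *
p,d,c,s=snap("scene"); cv2.imwrite("pics/s3.png",p)
E
```

```text
clock: 11.32
tool_pos: [0.4536, -0.1377, 0.094]
eef_rot: [0.008, 1.0, -0.0, -0.0]
contact_force: [1.0, -0.2, -4.7]
opening: 0.151
finger_force: 45.0
clock: 11.73
tool_pos: [0.4539, -0.1376, 0.1322]
eef_rot: [0.008, 1.0, -0.0, 0.0]
contact_force: [0.6, -0.1, -4.1]
opening: 0.15
finger_force: 45.0
clock: 12.15
tool_pos: [0.4538, -0.1375, 0.1694]
eef_rot: [0.008, 1.0, 0.0, -0.0]
contact_force: [-0.8, 0.3, -5.0]
opening: 0.152
finger_force: 45.0
clock: 12.57
tool_pos: [0.4538, -0.1375, 0.2069]
eef_rot: [0.008, 1.0, 0.0, -0.0]
contact_force: [0.8, -0.5, -5.1]
opening: 0.152
finger_force: 45.0
clock: 12.98
tool_pos: [0.454, -0.1375, 0.2316]
eef_rot: [0.008, 1.0, -0.0, 0.0]
contact_force: [0.4, -0.1, -4.0]
opening: 0.149
finger_force: 45.0
clock: 13.4
tool_pos: [0.4538, -0.1375, 0.2309]
eef_rot: [0.008, 1.0, 0.0, -0.0]
contact_force: [0.2, -1.0, -4.2]
opening: 0.152
finger_force: 45.0
```

View pics/s3.png

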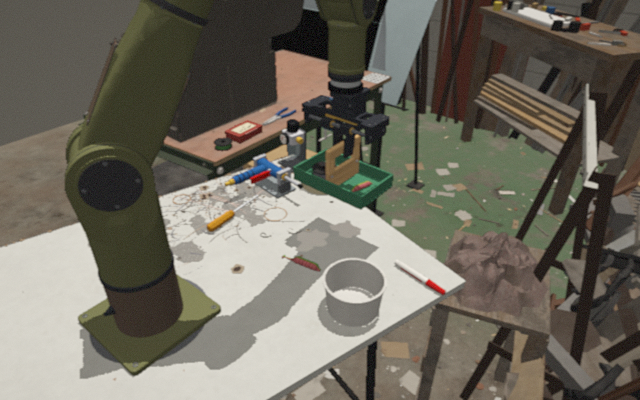

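The tray hangs at (343,180), with the lure inside at (360,186) and the spool behind the bar. I'll check that it is level numerically.

```bash
python3 - <<'E'
from h import *
p,d,c,s=snap("wrist"); W=cloud(p,d,c,s)
m=mask(p,(50,70,30),(95,255,255),(150,60,420,245))
X=W[(m>0)&(d>0)]; print(len(X),np.percentile(X[:,2],[1,10,50,90,99]))
f=X[(X[:,2]>.15)&(X[:,2]<.172)]
for _ in range(3):
    k=np.linalg.lstsq(np.c_[f[:,:2],np.ones(len(f))],f[:,2],rcond=None)[0]; e=f[:,2]-np.c_[f[:,:2],np.ones(len(f))]@k; f=f[abs(e)<2*e.std()+1e-4]
print(len(f),"tilt deg",np.degrees(np.arctan(k[:2])), f[:,2].mean(), f.min(0),f.max(0)); cv2.imwrite("pics/w4.png",p)
E
```

```text
17533 [0.01367927 0.16093205 0.16205794 0.19025191 0.19182151]
11459 tilt deg [-0.08491762 -0.1155955 ] 0.16170167340358857 [ 0.39991759 -0.23207623  0.16019218] [ 0.48533718 -0.05317262  0.16317268]
```

View pics/w4.png

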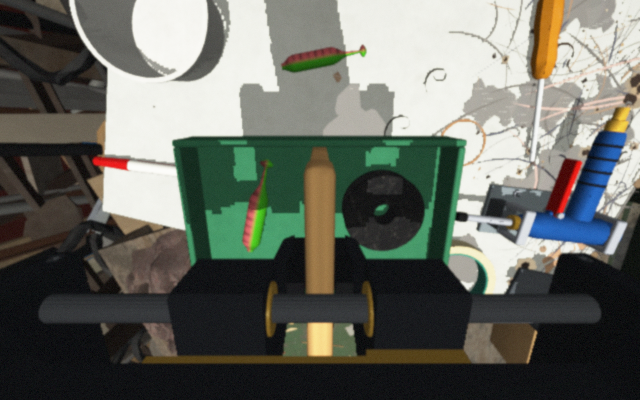

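The tray is level to about 0.1° with its underside about 157 mm up. The spool (383,209) and lure (257,205) are inside, and the trigger (563,185) is out.

```bash
python3 -c "
from plant import r
print(r.finish_job())"
```

```text
the job is handed in; nothing more can be done
None
```

The job is handed in: I squeezed the trigger fully and let it spring back with the tray on the table, then lifted the tray, which is held level about 157 mm up with its spool and lure inside.

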